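Put the wide pastry cutter away in its well

TASK

Put the wider of the two round pastry cutters away in the storage rack: find the mouth of the one well in the graded row that fits it snugly, without forcing it, and lower it gently in, upright and fully home, rather than letting it drop. Leave the narrower cutter, the timer, the lime and the garlic where they are.

Things in the scene. Friction and masses are not known exactly. Their poses are not given: they have to be found in the camera images.
- wide_cutter: The cutter to put away: steel disc body 44 mm in diameter, 38 mm high, hardly any bevel (0.6 mm) at its foot; thin neck; above it an upright round dark-wood handle 28 mm in diameter, straight from 47 to 86 mm above the foot (whole cutter 92 mm high, about 0.2 kg). Stands upright on the worktop. Origin: centre of its underside; z points up its axis.
- narrow_cutter: The other cutter, to be left standing: the same shape, height and handle, but its steel body is only 38 mm in diameter. Origin: centre of its underside; z up.
- rack: Wooden storage rack, fixed to the worktop: a pale open tray 86 mm (x) by 256 mm (y), 34 mm high, holding a browner wooden insert 71 by 212 mm whose flat top is 40 mm above the worktop. Origin: centre of the tray's underside; y runs along the row of wells towards the widest, z up. Pushing on the rack with over 30 N counts as forcing (60 N in the last 8 mm).
- row (a point): Centre of the tray, 40 mm above the worktop (level with the insert's top), axes as the rack's. Four round wells lie along y on the line x = 0, bores 34, 40, 46, 52 mm (each for a cutter 2 mm smaller), 28 mm deep with flat floors, mouths bevelled 1 mm. With the insert in mid-tray their centres are at y = -81, -36, +15, +72 mm.
- tray_end (a point): Middle of the tray's outer end by the widest well (y = +128 mm), 34 mm up, axes as the rack's. The insert is shorter than the tray and stands anywhere up to 14 mm either way along y from mid-tray, differently each time; no listed pose shows it, so the wells' y must be seen or found by feel. It is wedged fast and does not shift under forces below 30 N.
- timer: White domed kitchen timer, 67 mm wide, 55 mm high, to be left alone. Origin: centre of its underside.
- lime: Green lime, about 50 mm, to be left alone. Origin: its underside.
- garlic: Garlic bulb, about 50 mm, to be left alone. Origin: its underside.
Things that resemble listed ones, but are neither listed nor needed, are in the scene too. Leave any red look-alike of the wide_cutter alone. What is shaped like the narrow_cutter but red is not meant.

How it is judged (in metres and radians):
At the end, for the whole second after the job is handed in: The wide cutter stands released, at rest and upright (0.07 rad) in the 46 mm well, foot on its floor (underside 9 to 14.5 mm above the worktop, within 4 mm of the row's centre line and 17 mm of the well's middle position along it); the narrow cutter stands upright within 20 mm of its start (z of wide_cutter in the frame of rack between 0.009 and 0.0145 m and y of wide_cutter in the frame of rack between -0.002 and 0.032 m and x of wide_cutter in the frame of rack between -0.004 and 0.004 m and angle between wide_cutter's own z axis and vertical below 0.07 rad and linear speed of wide_cutter below 0.01 m/s and distance of narrow_cutter from where it was at the start of the episode below 0.02 m and angle between narrow_cutter's own z axis and vertical below 0.1 rad); the robot touches nothing.
It fails at once if the rack is pushed with more than 30 N while the cutter's foot is not yet within 8 mm of the well's floor (forced) (contact force between rack and anything else above 30 N and z of wide_cutter in the frame of rack above 0.02 m).
It fails at once if the rack is struck or pushed with more than 60 N (rammed or dropped) (contact force between rack and anything else above 60 N).
It fails at once if the narrow cutter is moved more than 20 mm (distance of narrow_cutter from where it was at the start of the episode above 0.02 m).
It fails at once if the timer is moved more than 30 mm (distance of timer from where it was at the start of the episode above 0.03 m).
It fails at once if the lime or the garlic is moved more than 30 mm (distance of any of lime, garlic from where it was at the start of the episode above 0.03 m).
It also fails if it takes over 61 s, if anything falls off the work surface, if the arm or the gripper's body presses on something with over 40 N, if the wrist force passes 120 N, or if a joint passes its speed limit or range.

ROBOT

A 6-joint arm with a two-finger parallel gripper is mounted at the origin on the work surface; the furniture and walls round the work are solid. World frame = base frame: x ahead of the robot, y to its left, z up, the work surface at z = 0. Lengths are in mm, angles in rad, forces in N, time in s.
With the tool pointing down it reaches from about 325 to 775 mm from the base axis. Payload 5.5 kg.
Tool frame: the origin (TCP) lies on the centre line of the jaws, within the pads' length; the fingertips stand 14 mm ahead of it and the grasp point (between the pads) lies 5 mm behind it; z points along the fingers, y is the line along which they close (so a half turn about z gives the same grasp; the last joint's range is limited). The gripper opens to 85 mm and grips with 20 to 120 N. Pads are 22 mm wide; open, the fingers measure 114 mm over their backs; the gripper's body (76 mm by 85 mm) begins 54 mm behind the grasp point. The pads swing forward as they close: fully open they stand 13 mm farther back than shut.
Start: joints at [-1.24, 0.091, 1.231, -0, 1.82, -0.057], TCP at [226.892, -555.461, 245.275] pointing down, gripper open.
Joint ranges: [-2.87, 2.87], [-0.86, 2.18], [0.17, 2.46], [-1.51, 4.65], [0.06, 2.69], [-2.65, 2.65]. Speed limits (rad/s): [2.57, 2.57, 3.01, 3.14, 3.14, 3.14].

INTERFACE

Orientations are given as [roll, pitch, yaw] about the fixed x, y, z axes, in that order (R = Rz(yaw) Ry(pitch) Rx(roll)).
In Python, from station import env gives the robot as it stands. The module is installed in compiled form; this text tells all that it offers.
- The arm moves only by the tool send_rows, never from a script. Its argument "targets" is a list that holds one entry, the list of rows, each a list of 4 numbers: the shift along the tool's x, y, z in m, then the turn about the tool's z in rad. In form: [[[tx, ty, tz, yaw], ...]]. A call has 1 to 5 rows; each row is the pose to reach, as a shift and turn from the pose commanded when the call began, along the tool's axes at that moment; what a row does not reach only later rows make up. A row lasts 1/8 s, in which the tool goes at most 62.5 mm and 10.7 degrees, less where a joint would pass 70% of its speed; a pose out of reach is approached as far as the arm can. A call with a gripper value outside its range is refused whole. "claw" is the opening, from -1 (shut) to 1 (fully open), set as the call begins (left out, the last holds). The fingers move at their own pace and stop on an object; "force" is the grip in N (left out, the last holds). Time passes only in rows, so rows that repeat a pose let the fingers close. It gives the time, the measured TCP pose, the force, the opening and the grip force at its end, in the units of the state.
- env.sense(): the state, without advancing time (a new reading comes with each control period).
- env.grab_frame(name): name is "scene" or "top" or "wrist"; returns the picture (420x560x3 uint8, red, green, blue); there is no depth.
- env.camera_info(name): a dict with "intrinsics" (3x3 intrinsics, pixels), "xyz" and "orientation" of the camera in the world. Camera axes: x right, y down, z forward; pixel columns grow to the right and rows downward; lengths in mm; the calibration is good to about 2 mm. A picture is of the moment at which its call begins: read the wrist's pose just before it. camera_info takes no time and is no camera call; for the wrist camera it gives the pose at the moment of the call.
- env.finish_job(): hands the job in; it is judged then, once.
The state is a dict: "clock": time; "joint_pos": joint angles; "joint_vel": joint speeds; "joint_torque": joint torques, N m; "tool_pos": TCP position; "ee_rot": TCP orientation; "contact_force": force on the tool from outside, world axes, zero at the start; "moment": the same for the moment, N m; "finger_gap": finger opening in mm; "finger_force": force on a finger pad.
Only numpy, scipy, OpenCV 4.12 (cv2) and the standard library are available. Lean on these libraries where they do the work, as an engineer would, in place of code of your own. Each camera call takes 0.05 s, during which the arm holds its last target. There are 200 camera calls.

## Working session

There is one attempt and no reset: what is moved stays moved. The work goes in short steps, Python scripts to look and compute and a tool call to move; the robot and the scene stay as the last step left them, time stands still between calls to the robot, and variables do not carry over. Pictures are saved under pics/ and viewed, at most 10 in all, crops included, and the job is handed in when it is done.

Besides the shell and the picture viewer there is one more tool, called after "Call:" as name([rows], argument=value, ...), one row to a line, values as JSON. send_rows: Moves the arm, as the interface text tells. Its arguments: {"type":"object","properties":{"targets":{"type":"array"},"claw":{"type":"number"},"force":{"type":"number"}},"required":["targets"]}

```bash
mkdir -p pics; cat > h.py <<'E'
import numpy as np, cv2
from scipy.spatial.transform import Rotation as R
from station import env
def cam(n):
    c=env.camera_info(n); o=np.array(c["orientation"],float)
    M=o if o.shape==(3,3) else R.from_euler('xyz',o).as_matrix()
    return np.array(c["intrinsics"],float),np.array(c["xyz"],float),M
def ray(C,uv,z):
    K,p,M=C; d=M@np.linalg.solve(K,np.array([uv[0],uv[1],1.]))
    return p+d*(z-p[2])/d[2]
def proj(C,P):
    K,p,M=C; q=K@(M.T@(np.array(P,float)-p)); return q[:2]/q[2]
def shot(n,f):
    im=env.grab_frame(n)[:,:,::-1].copy(); cv2.imwrite('pics/'+f,im); return im
E
python3 - <<'E'
from h import *
print(env.sense())
for n in("scene","top","wrist"): print(env.camera_info(n))
a=shot("top","top0.png");b=shot("scene","sc0.png")
E
```

```text
{'clock': 0.0, 'joint_pos': array([-1.23970736e+00,  9.19240333e-02,  1.23186823e+00, -1.12113098e-05,
        1.81978342e+00, -5.66857851e-02]), 'joint_vel': array([-0.0002456 , -0.00053123, -0.00085967, -0.00068379, -0.00062591,
       -0.00052023]), 'joint_torque': array([ 1.52567532e-03, -4.58724618e+01, -4.18024457e+01,  1.66676791e-04,
        1.15136459e-02, -2.82869962e-05]), 'tool_pos': array([ 226.80250531, -555.22340631,  244.1217737 ]), 'ee_rot': array([-3.13961219e+00, -1.01495967e-04,  3.87771901e-01]), 'contact_force': array([-1.19928554,  0.60852919, -0.7515203 ]), 'moment': array([ 0.00803746, -0.00391759,  0.04011979]), 'finger_force': 0.0, 'finger_gap': 85.32259534858484}
{'intrinsics': array([[479.39057496,   0.        , 281.76572247],
       [  0.        , 479.39057496, 207.79663695],
       [  0.        ,   0.        ,   1.        ]]), 'xyz': array([-281.30882675, -816.22042154,  837.90954802]), 'orientation': array([-2.20456366, -0.0077    , -0.71877085])}
{'intrinsics': array([[484.10876591,   0.        , 285.34630236],
       [  0.        , 484.10876591, 220.34972816],
       [  0.        ,   0.        ,   1.        ]]), 'xyz': array([ 286.07789574,    4.26458371, 1546.14968047]), 'orientation': array([-3.03598031e+00, -1.47568474e-03, -1.55668885e+00])}
{'intrinsics': array([[335.35877926,   0.        , 279.70044182],
       [  0.        , 335.35877926, 212.83713289],
       [  0.        ,   0.        ,   1.        ]]), 'xyz': array([ 305.20572913, -523.68864313,  371.92579664]), 'orientation': array([ 2.81078556e+00,  2.00223537e-03, -1.18401358e+00])}
```

View pics/top0.png

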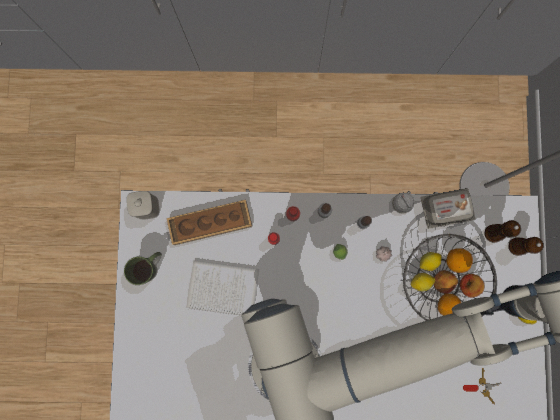

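View pics/sc0.png

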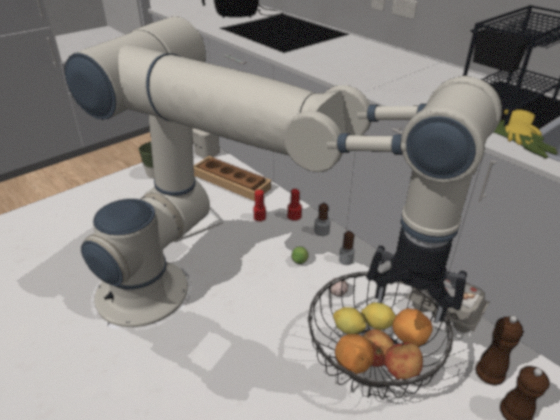

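The top view shows the rack at (209,223), with its widest well at the left end. Two red look-alikes are at (293,213) and (274,238). Two dark-handled cutters stand at (325,210) and (365,222), which are (322,220) and (347,248) in the scene view. I'll enlarge the cutters to tell which is wider, and measure the rack.

```bash
python3 - <<'E'
from h import *
t=cv2.imread('pics/top0.png');s=cv2.imread('pics/sc0.png')
T=cam("top");S=cam("scene")
a=cv2.resize(s[170:280,240:370],None,fx=3,fy=3,interpolation=cv2.INTER_CUBIC)
b=cv2.resize(t[185:265,160:260],None,fx=4,fy=4,interpolation=cv2.INTER_CUBIC)
b2=cv2.resize(t[190:270,300:400],None,fx=4,fy=4,interpolation=cv2.INTER_CUBIC)[:250]
W=np.zeros((590,800,3),np.uint8);W[:330,:390]=a;W[:320,400:800]=b;W[335:585,:400]=b2
cv2.imwrite('pics/crop1.png',W)
for n,u,v in(("A",(325,209),(322,220)),("B",(366,221),(347,248))): print(n,ray(T,u,90).round(),[x.round() for x in [ray(S,v,45)]])
for c in((169,219),(247,203),(251,229),(173,244)): print(ray(T,c,34).round(1))
hsv=cv2.cvtColor(t,cv2.COLOR_BGR2HSV)
m=cv2.inRange(hsv,(5,90,60),(25,255,255));m[:190]=0;m[:,:160]=0;m[:,260:]=0;m[250:]=0
c=max(cv2.findContours(m,0,2)[0],key=cv2.contourArea);r=cv2.minAreaRect(c);print(r)
for q in cv2.boxPoints(r):print(q,ray(T,q,34).round(1))
E
```

```text
A [ 477. -115.   90.] [array([ 480., -121.,   45.])]
B [ 442. -240.   90.] [array([ 446., -243.,   45.])]
[445.4 369.7  34. ]
[499.7 126.   34. ]
[417.6 111.6  34. ]
[367.1 354.2  34. ]
((208.69419860839844, 222.21566772460938), (27.60916519165039, 81.2061538696289), 76.60750579833984)
[165.99786 218.191  ] [447.9 379.3  34. ]
[244.9957  199.38197] [511.1 132.5  34. ]
[251.39053 226.24034] [426.3 110.5  34. ]
[172.3927  245.04936] [363.8 355.9  34. ]
```

View pics/crop1.png

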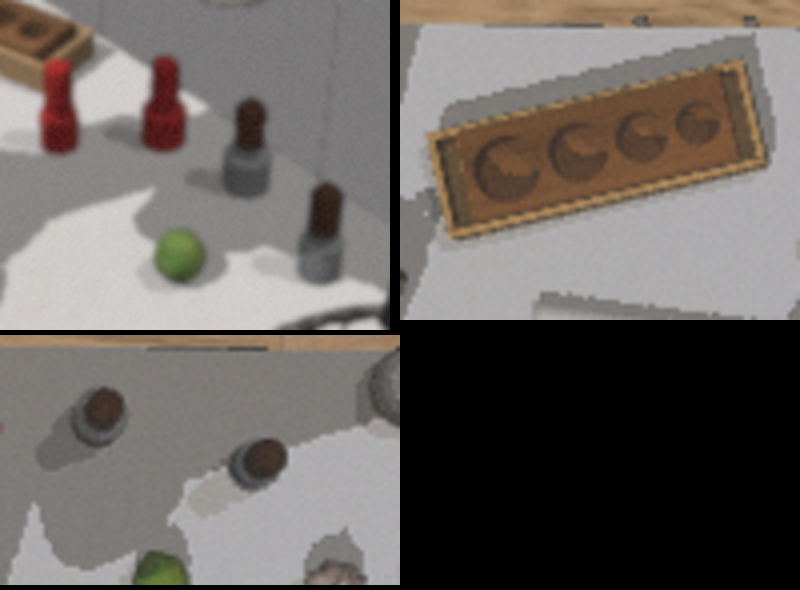

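Sorting the candidates:
- Red cutters at (293,213) and (274,238) are excluded by the task.
- Cutter A is at (325,210) in the top view and (322,220) in the scene view. Its steel body is 48 px wide in the crop at 1302 mm.
- Cutter B is at (365,222) in the top view. Its body is 44 px wide at 1222 mm.

The distance-corrected ratio is about 1.16, which matches 44/38, so A is the wide cutter. It stands at about (478,-117). The rack is at about (437,245) with yaw about 0.25, and the insert looks closer to mid-tray than to either end.

```bash
cat >> h.py <<'E'
def go(x,y,z,yaw=None):
    s=env.sense(); p=np.array(s["tool_pos"]); w=s["ee_rot"][2]
    M=R.from_euler('xyz',[np.pi,0,w]).as_matrix()
    print("pos",p.round(1),"rot",np.round(s["ee_rot"],3),"move mm",(M.T@(np.array([x,y,z])-p)).round(1),"turn",0 if yaw is None else round(w-yaw,3),"t",round(s["clock"],2))
E
python3 -c "
from h import *
go(478,-117,244,0.25)"
```

```text
pos [ 226.8 -555.2  244.2] rot [-3.14  -0.     0.388] move mm [ 3.982e+02 -3.107e+02  2.000e-01] turn 0.138 t 0.1
```

Call:
send_rows([
  [[0.048,-0.037,0,0.02],[0.096,-0.074,0,0.05],[0.144,-0.111,0,0.08],[0.192,-0.148,0,0.11],[0.24,-0.187,0,0.138]],
], claw=1)

```text
clock: 0.72
tool_pos: [378.9, -289.8, 244.8]
ee_rot: [-3.141, 0.0, 0.248]
contact_force: [1.0, -0.5, -0.3]
finger_gap: 85.4
finger_force: 0.0
```

```bash
python3 -c "
from h import *
go(478,-117,244,0.25)"
```

```text
pos [ 378.9 -289.8  244.8] rot [-3.141  0.     0.248] move mm [ 138.6 -143.1    0.8] turn -0.002 t 0.72
```

Call:
send_rows([
  [[0.035,-0.036,0,0],[0.07,-0.072,0,0],[0.105,-0.108,0,0],[0.1386,-0.143,0,0],[0.1386,-0.143,0,0]],
])

```text
clock: 1.35
tool_pos: [478.1, -116.1, 244.6]
ee_rot: [-3.14, 0.001, 0.255]
contact_force: [0.3, -0.7, -0.7]
finger_gap: 85.2
finger_force: 0.0
```

```bash
python3 - <<'E'
from h import *
C=cam("wrist");im=shot("wrist","w1.png")
go(478,-117,244,0.25);print(C[1:], proj(C,(478,-117,92)),proj(C,(478,-117,0)))
E
```

```text
pos [ 477.5 -117.6  244.7] rot [-3.141e+00  1.000e-03  2.530e-01] move mm [ 0.7 -0.5  0.7] turn 0.003 t 1.4
(array([560.07537218, -95.04568129, 372.27796704]), array([[ 0.25102634, -0.91511839, -0.31550611],
       [-0.96797929, -0.23777698, -0.08048723],
       [-0.00136474,  0.32560779, -0.94550394]])) [280.88155555 200.3106895 ] [280.72184545 176.71978078]
```

View pics/w1.png

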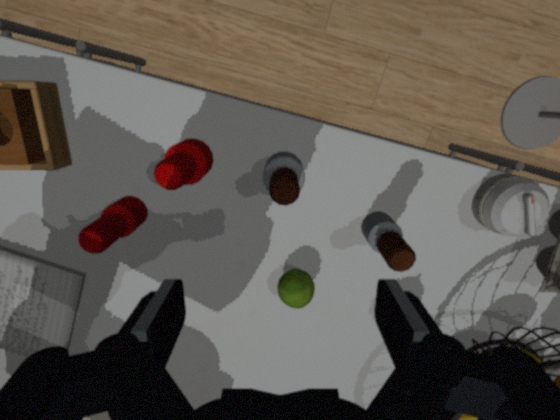

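The wrist view shows the wide cutter (handle at (284,187), steel about 40 px wide at (284,171)). The narrow one is at (396,250) with steel about 36 px wide. The lime is at (296,288), well clear of the fingers. I'll refine the handle position.

```bash
python3 - <<'E'
from h import *
C=cam("wrist");im=cv2.imread('pics/w1.png');h=cv2.cvtColor(im,cv2.COLOR_BGR2HSV)
m=cv2.inRange(h,(0,70,15),(15,255,110));m[:,:255]=0;m[:,320:]=0;m[:150]=0;m[230:]=0
c=max(cv2.findContours(m,0,2)[0],key=cv2.contourArea);x,y,w,hh=cv2.boundingRect(c);print(x,y,w,hh)
# lower edge of blob = near rim of handle top
r=w/2;print(ray(C,(x+r,y+hh-r),86))
g=cv2.cvtColor(im,cv2.COLOR_BGR2GRAY);print(g[165,255:315]);print(g[140:175:1,284])
E
```

```text
270 168 29 36
[ 485.99415335 -119.79048676   86.        ]
[ 78  77  78  80  78  77  78  78  77  74  61  57  58  70  71  69  72  71
  70  72  70  69  68  71  71  71  67  66  64  62  61  61  71  73  72  72
  75  72  77  78  79  76  78  71  71  63  65  80  93  97  96 102 114 131
 141 141 143 143 142 141]
[98 97 97 98 95 95 98 97 98 99 94 73 51 43 42 45 55 62 68 72 75 73 77 75
 73 62 53 38 11 15 17 10  9 10 17]
```

```bash
python3 - <<'E'
from h import *
im=cv2.imread('pics/w1.png')
cv2.imwrite('pics/w1c.png',cv2.resize(im[130:280,240:430],None,fx=4,fy=4,interpolation=cv2.INTER_CUBIC))
E
```

```text
(no output)
```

View pics/w1c.png

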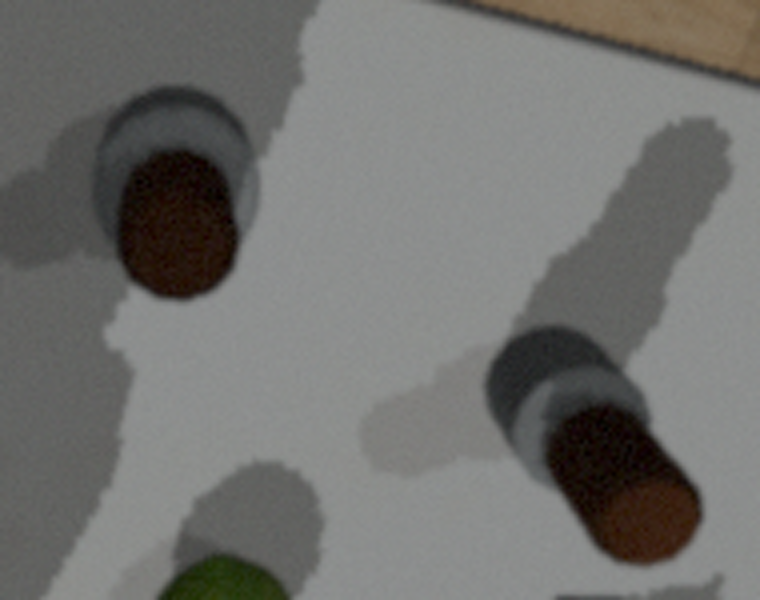

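The crop confirms it: steel A spans 97–260 (41 px), while B is about 34 px across, so A is the wide cutter. A's steel top is centred at about (284.5,174) and its handle top at about (284.5,190).

```bash
python3 - <<'E'
from h import *
C=cam("wrist")
print(ray(C,(284.5,174),38),ray(C,(284.5,189.5),86))
go(485,-119.5,150,0.25)
E
```

```text
[ 489.37302803 -119.55098334   38.        ] [ 485.99415335 -119.79048676   86.        ]
pos [ 477.5 -117.6  244.7] rot [-3.141e+00  1.000e-03  2.530e-01] move mm [ 6.8  3.7 94.7] turn 0.003 t 1.4
```

Call:
send_rows([
  [[0.003,0.002,0.035,0],[0.0075,0.0037,0.07,0],[0.0075,0.0037,0.1,0],[0.0075,0.0037,0.1,0]],
])

```text
clock: 1.9
tool_pos: [483.5, -121.3, 142.3]
ee_rot: [-3.139, 0.005, 0.248]
contact_force: [-0.2, -0.3, -0.5]
finger_gap: 85.3
finger_force: 0.0
```

```bash
python3 - <<'E'
from h import *
C=cam("wrist");im=shot("wrist","w2.png");h=cv2.cvtColor(im,cv2.COLOR_BGR2HSV)
m=cv2.inRange(h,(0,70,10),(18,255,130));m[:,:230]=0;m[:,340:]=0;m[:140]=0;m[330:]=0
c=max(cv2.findContours(m,0,2)[0],key=cv2.contourArea);x,y,w,hh=cv2.boundingRect(c);print(x,y,w,hh)
print(ray(C,(x+w/2,y+hh-w/2),86), "expect",proj(C,(485,-119.5,86)))
go(485,-119.5,63,0.25)
cv2.imwrite('pics/w2c.png',im[100:340,150:420])
E
```

```text
254 202 44 58
[ 487.90689552 -117.76609529   86.        ] expect [277.64009318 242.9783952 ]
pos [ 484.5 -121.4  144.6] rot [-3.141e+00  2.000e-03  2.480e-01] move mm [ 0.9 -1.7 81.6] turn -0.002 t 1.95
```

View pics/w2c.png

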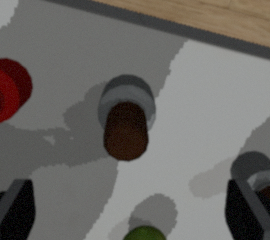

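The closer view agrees, with the handle top at (276,238), or about (487.5,-118). Now I descend and grip.

Call:
send_rows([
  [[0.004,-0.003,0.03,0],[0.004,-0.0035,0.055,0],[0.004,-0.0035,0.08,0],[0.004,-0.0035,0.081,0],[0.004,-0.0035,0.081,0]],
])

```text
clock: 2.58
tool_pos: [489.4, -116.8, 66.5]
ee_rot: [3.14, -0.002, 0.249]
contact_force: [-0.8, 0.0, -0.2]
finger_gap: 84.9
finger_force: 0.0
```

Call:
send_rows([
  [[0,0,0,0],[0,0,0,0],[0,0,0,0],[0,0,0,0],[0,0,0,0]],
], claw=-1, force=50)

```text
clock: 3.2
tool_pos: [488.7, -116.2, 64.7]
ee_rot: [3.141, -0.001, 0.25]
contact_force: [-0.6, -0.5, 3.1]
finger_gap: 26.9
finger_force: 49.1
```

Call:
send_rows([
  [[0,0,0,0],[0,0,0,0],[0,0,0,0],[0,0,-0.002,0],[0,0,-0.005,0]],
])

```text
clock: 3.82
tool_pos: [487.8, -115.9, 68.2]
ee_rot: [-3.14, 0.002, 0.25]
contact_force: [0.4, -0.7, -2.1]
finger_gap: 26.8
finger_force: 49.2
```

Call:
send_rows([
  [[0,0,-0.03,0],[0,0,-0.07,0],[0,0,-0.11,0],[0,0,-0.135,0],[0,0,-0.135,0]],
])

```text
clock: 4.45
tool_pos: [489.3, -116.4, 206.2]
ee_rot: [3.14, -0.003, 0.25]
contact_force: [0.6, 0.1, -2.4]
finger_gap: 26.6
finger_force: 49.6
```

```bash
python3 -c "
from h import *
go(366,242,205,0.25)"
```

```text
pos [ 489.3 -116.4  206.2] rot [ 3.14e+00 -3.00e-03  2.50e-01] move mm [ -30.9 -377.7    1.2] turn -0.0 t 4.45
```

Call:
send_rows([
  [[-0.003,-0.03,0,0],[-0.008,-0.08,0,0],[-0.012,-0.13,0,0],[-0.015,-0.18,0,0],[-0.018,-0.23,0,0]],
])

```text
clock: 5.08
tool_pos: [412.9, 103.5, 201.9]
ee_rot: [-3.141, 0.003, 0.249]
contact_force: [1.2, 0.4, -1.3]
finger_gap: 26.9
finger_force: 49.7
```

Call:
send_rows([
  [[-0.004,-0.05,0,0],[-0.008,-0.1,0,0],[-0.012,-0.135,0,0],[-0.013,-0.148,0,0],[-0.013,-0.148,0,0]],
])

```text
clock: 5.7
tool_pos: [364.7, 242.4, 202.9]
ee_rot: [3.141, 0.002, 0.251]
contact_force: [-0.2, -0.6, -0.8]
finger_gap: 27.0
finger_force: 49.8
```

```bash
python3 - <<'E'
from h import *
C=cam("wrist");im=shot("wrist","w3.png")
go(366,242,205,0.25);print(C[1])
E
```

```text
pos [365.1 241.8 203.2] rot [3.14e+00 1.00e-03 2.50e-01] move mm [ 1.   0.1 -1.8] turn -0.0 t 5.75
[446.80476968 263.49033243 330.49521762]
```

View pics/w3.png

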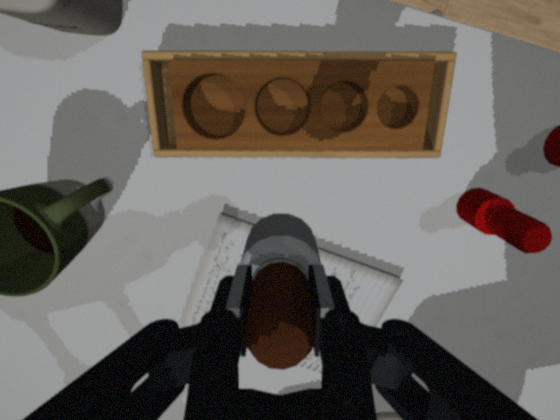

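The wrist view shows the four mouths at about (214,105) for 52, (282,106) for 46, (344,106) for 40 and (397,107) for 34. The cutter hangs upright, with its foot's +x edge near (283,214).

```bash
python3 - <<'E'
from h import *
C=cam("wrist");im=cv2.imread('pics/w3.png')
# rectify the z=40 plane: 0.5 mm/px, axes along tool x (up) and -tool y (left)
w=env.sense()["ee_rot"][2]
ex=np.array([np.cos(w),np.sin(w),0]);ey=np.array([-np.sin(w),np.cos(w),0])
o=np.array([437.3,244.6,40.]);k=3.
P=[o+a*ex+b*ey for a,b in((-50,-130),(50,-130),(50,130),(-50,130))]
src=np.float32([proj(C,p) for p in P]);dst=np.float32([(260*k,100*k),(260*k,0),(0,0),(0,100*k)])
H=cv2.getPerspectiveTransform(src,dst);r=cv2.warpPerspective(im,H,(int(260*k),int(100*k)),flags=cv2.INTER_CUBIC)
cv2.imwrite('pics/rect.png',r)
g=cv2.GaussianBlur(cv2.cvtColor(r,cv2.COLOR_BGR2GRAY),(0,0),2)
for name,b,R0 in(("52",72,26),("46",15,23),("40",-36,20),("34",-81,17)):
    c=cv2.HoughCircles(g,cv2.HOUGH_GRADIENT_ALT,1.2,20,param1=60,param2=.5,minRadius=int((R0-2)*k),maxRadius=int((R0+3)*k))
    if c is not None:
        for u,v,q in c.reshape(-1,3): print(name,"row y",round(130-u/k-b,1),"x",round(50-v/k,1),"r",round(q/k,1), "raw y",round(130-u/k,1))
p=env.sense()["tool_pos"];f=ray(C,(283,214.5),p[2]-64.5)-p
print("foot axis off tool x",f@ex-22,"side",f@ey)
for u in(245,320):print((ray(C,(u,235),p[2]-64.5+38)-p)@ey)
E
```

```text
52 row y -1.2 x 8.4 r 26.2 raw y 70.8
46 row y -1.8 x 6.0 r 22.8 raw y 13.2
40 row y 49.2 x 6.0 r 21.4 raw y 13.2
40 row y -2.4 x 7.6 r 19.6 raw y -38.4
34 row y -2.2 x 6.4 r 17.1 raw y -83.2
foot axis off tool x -4.683835003567889 side -2.1068671500941885
17.202572437115844
-20.12419037138156
```

View pics/rect.png

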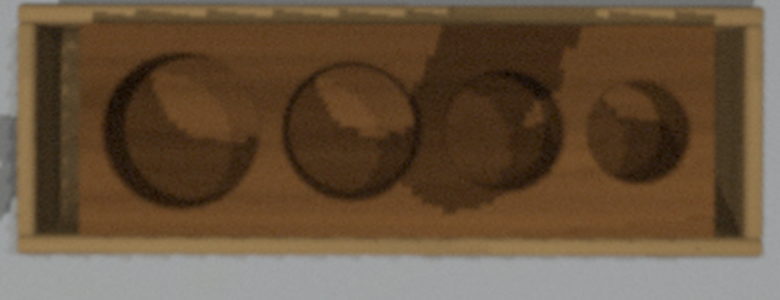

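The rack yaw matches. The 46 mouth in the rectified view is at (352,130), so about (440,259) in the world. I'll move the cutter above it and compare foot and mouth from close by.

```bash
python3 -c "
from h import *
go(443.2,261.2,118,0.25)"
```

```text
pos [365.1 241.8 203.2] rot [3.14e+00 1.00e-03 2.50e-01] move mm [80.5  0.6 85.2] turn -0.0 t 5.75
```

Call:
send_rows([
  [[0.03,0,0,0],[0.06,0.0005,0.01,0],[0.0805,0.0005,0.04,0],[0.0805,0.0005,0.065,0],[0.0805,0.0005,0.082,0]],
])

```text
clock: 6.38
tool_pos: [443.4, 260.2, 120.3]
ee_rot: [3.141, 0.002, 0.248]
contact_force: [0.0, -1.5, -1.6]
finger_gap: 26.9
finger_force: 49.9
```

Call:
send_rows([
  [[0,0,0,0],[0,0,0,0]],
])

```text
clock: 6.62
tool_pos: [443.7, 261.8, 123.6]
ee_rot: [-3.141, -0.002, 0.249]
contact_force: [1.0, 0.1, -1.3]
finger_gap: 26.5
finger_force: 49.9
```

```bash
python3 - <<'E'
from h import *
p=[]
for i in range(6): p.append(env.sense()["tool_pos"]);env.grab_frame("wrist")
print(np.mean(p,0),np.std(p,0))
C=cam("wrist");im=shot("wrist","w4.png");s=env.sense();print(s["tool_pos"],s["contact_force"])
cv2.imwrite('pics/w4c.png',cv2.resize(im[60:330,130:430],None,fx=2.2,fy=2.2,interpolation=cv2.INTER_CUBIC))
E
```

```text
[443.62833944 262.06076599 123.68511566] [0.10603862 0.1295699  0.22554588]
[443.24045601 262.08552352 122.82121843] [-0.23343941  0.08311142 -2.15982965]
```

View pics/w4c.png

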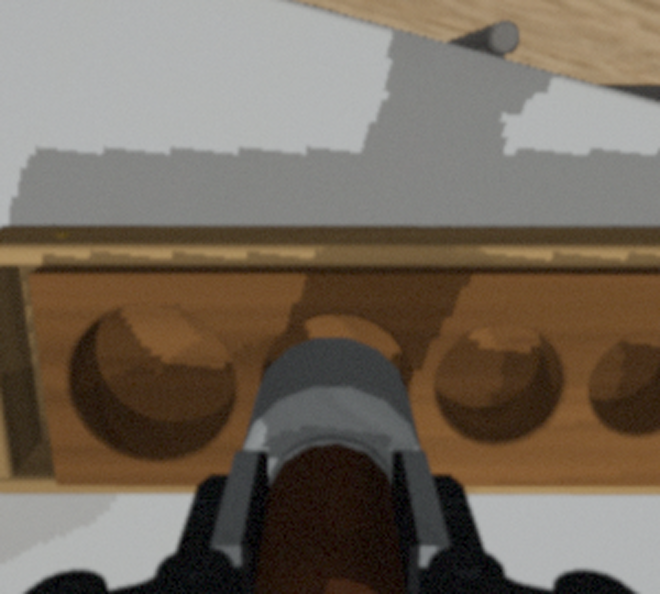

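The crop shows the foot's +x edge at (335,338) just below the 46 mouth's far rim at (335,313). The 52 mouth spans u 70–236, v 305–460, and the 40 mouth spans u 435–563, v 324–442. From these I compute the offset of foot to mouth.

```bash
python3 - <<'E'
from h import *
C=cam("wrist");s=env.sense();w=s["ee_rot"][2];p=np.array([443.5,262.1,123.5])
ex=np.array([np.cos(.25),np.sin(.25),0]);ey=np.array([-np.sin(.25),np.cos(.25),0])
q=lambda u,v,z:(lambda d:(round(d@ex,1),round(d@ey,1)))(ray(C,(130+u/2.2,60+v/2.2),z)-p)
im=cv2.imread('pics/w4.png')
for n,l,r,t,b,D in(("52",70,236,305,460,52),("40",435,563,324,442,40)):
    m=(t+b)/2;print(n,"L",q(l,m,40),"R",q(r,m,40),"T",q((l+r)/2,t,40),"B",q((l+r)/2,b,40))
print("46 far rim",q(335,313,40))
zf=59
print("foot front",q(335,338,zf))
print("steel sides at top",q(250,440,zf+38),q(418,440,zf+38), "foot sides",q(262,385,zf),q(409,385,zf))
print("handle/fingers",q(265,455,zf+50),q(393,455,zf+50))
print("insert x edges",q(330,270,40),q(330,485,40))
g=cv2.cvtColor(im,cv2.COLOR_BGR2GRAY);print(g[193:222,278],g[193:222,286]); print(g[225,235:330])
E
```

```text
52 L (np.float64(-3.0), np.float64(80.0)) R (np.float64(-3.0), np.float64(28.8)) T (np.float64(21.9), np.float64(52.5)) B (np.float64(-29.8), np.float64(56.5))
40 L (np.float64(-3.3), np.float64(-32.6)) R (np.float64(-3.3), np.float64(-72.1)) T (np.float64(15.8), np.float64(-50.9)) B (np.float64(-23.5), np.float64(-53.8))
46 far rim (np.float64(19.3), np.float64(-1.7))
foot front (np.float64(18.0), np.float64(-1.6))
steel sides at top (np.float64(6.2), np.float64(18.3)) (np.float64(6.2), np.float64(-20.5)) foot sides (np.float64(4.1), np.float64(18.9)) (np.float64(4.0), np.float64(-22.4))
handle/fingers (np.float64(8.7), np.float64(13.8)) (np.float64(8.7), np.float64(-13.7))
insert x edges (np.float64(32.5), np.float64(-0.2)) (np.float64(-39.0), np.float64(-0.2))
[55 56 58 58 57 57 54 56 52 51 71 82 87 87 89 92 95 90 92 88 79 67 64 58
 59 55 58 60 60] [57 53 57 56 55 58 55 53 50 53 68 74 77 82 85 87 86 89 91 93 82 65 61 63
 61 59 59 59 61]
[54 64 65 65 66 63 62 65 62 66 67 66 65 64 52 44 37 33 46 53 56 59 57 57
 60 58 64 59 63 56 60 57 60 60 62 57 62 59 62 62 60 59 58 62 60 59 59 61
 62 59 59 60 60 59 63 61 59 60 61 57 62 58 62 60 57 62 61 57 60 63 57 58
 60 56 51 49 48 41 46 43 46 48 54 55 57 55 54 66 77 80 79 80 78 80 74]
```

Foot and mouth agree to about 0.5 mm. I'll descend slowly and watch the force.

Call:
send_rows([
  [[0.0002,0.0002,0.004,0],[0.0002,0.0002,0.008,0],[0.0002,0.0002,0.011,0],[0.0002,0.0002,0.013,0],[0.0002,0.0002,0.013,0]],
])

```text
clock: 7.6
tool_pos: [443.3, 261.7, 109.0]
ee_rot: [3.141, 0.0, 0.25]
contact_force: [-0.1, 0.8, -2.5]
finger_gap: 26.5
finger_force: 49.9
```

Call:
send_rows([
  [[0,0,0.001,0],[0,0,0.002,0],[0,0,0.003,0],[0,0,0.004,0],[0,0,0.004,0]],
])

```text
clock: 8.22
tool_pos: [443.3, 261.7, 105.2]
ee_rot: [3.142, 0.0, 0.25]
contact_force: [0.3, 0.2, -2.0]
finger_gap: 26.7
finger_force: 49.9
```

Call:
send_rows([
  [[0,0,0.001,0],[0,0,0.002,0],[0,0,0.003,0],[0,0,0.003,0],[0,0,0.003,0]],
])

```text
clock: 8.85
tool_pos: [443.4, 261.8, 102.3]
ee_rot: [-3.142, -0.0, 0.25]
contact_force: [0.0, -0.3, -2.1]
finger_gap: 26.3
finger_force: 49.9
```

Call:
send_rows([
  [[0,0,0.001,0],[0,0,0.002,0],[0,0,0.003,0],[0,0,0.003,0]],
])

```text
clock: 9.35
tool_pos: [443.3, 261.7, 99.1]
ee_rot: [3.142, 0.0, 0.25]
contact_force: [0.1, -0.4, -1.8]
finger_gap: 26.6
finger_force: 49.9
```

Call:
send_rows([
  [[0,0,0.001,0],[0,0,0.002,0],[0,0,0.003,0],[0,0,0.003,0]],
])

```text
clock: 9.85
tool_pos: [443.3, 261.7, 96.1]
ee_rot: [3.142, 0.0, 0.25]
contact_force: [0.5, 0.7, -1.7]
finger_gap: 27.1
finger_force: 49.9
```

It is in the bore without contact, so I continue down.

Call:
send_rows([
  [[0,0,0.0015,0],[0,0,0.003,0],[0,0,0.0045,0],[0,0,0.006,0],[0,0,0.006,0]],
])

```text
clock: 10.48
tool_pos: [443.3, 261.7, 90.1]
ee_rot: [3.142, 0.0, 0.25]
contact_force: [-0.4, 0.6, -1.6]
finger_gap: 27.0
finger_force: 49.9
```

Call:
send_rows([
  [[0,0,0.0015,0],[0,0,0.003,0],[0,0,0.0045,0],[0,0,0.006,0],[0,0,0.006,0]],
])

```text
clock: 11.1
tool_pos: [443.3, 261.7, 84.1]
ee_rot: [3.142, 0.0, 0.25]
contact_force: [-0.9, -0.6, -2.5]
finger_gap: 26.6
finger_force: 49.9
```

Call:
send_rows([
  [[0,0,0.001,0],[0,0,0.002,0],[0,0,0.003,0],[0,0,0.004,0],[0,0,0.004,0]],
])

```text
clock: 11.72
tool_pos: [443.3, 261.7, 80.1]
ee_rot: [3.141, 0.0, 0.25]
contact_force: [-0.9, 0.6, -1.7]
finger_gap: 27.0
finger_force: 49.9
```

Call:
send_rows([
  [[0,0,0.0005,0],[0,0,0.001,0],[0,0,0.0015,0],[0,0,0.002,0],[0,0,0.002,0]],
])

```text
clock: 12.35
tool_pos: [443.4, 261.7, 78.2]
ee_rot: [3.141, 0.0, 0.25]
contact_force: [0.4, -1.7, -0.9]
finger_gap: 26.7
finger_force: 49.9
```

Call:
send_rows([
  [[0,0,0.0005,0],[0,0,0.001,0],[0,0,0.001,0]],
])

```text
clock: 12.72
tool_pos: [443.4, 261.7, 77.2]
ee_rot: [3.141, 0.0, 0.25]
contact_force: [-0.7, -0.4, -0.9]
finger_gap: 26.8
finger_force: 49.9
```

Call:
send_rows([
  [[0,0,0.0005,0],[0,0,0.001,0],[0,0,0.001,0]],
])

```text
clock: 13.1
tool_pos: [443.5, 261.7, 76.7]
ee_rot: [3.142, -0.0, 0.25]
contact_force: [-1.9, -2.7, 1.8]
finger_gap: 26.8
finger_force: 50.4
```

Call:
send_rows([
  [[0,0,0.0005,0],[0,0,0.0005,0]],
])

```text
clock: 13.35
tool_pos: [443.5, 261.8, 76.7]
ee_rot: [3.142, -0.001, 0.25]
contact_force: [-2.1, -3.8, 4.9]
finger_gap: 26.7
finger_force: 50.8
```

Call:
send_rows([
  [[0,0,0.0005,0],[0,0,0.0005,0]],
])

```text
clock: 13.6
tool_pos: [443.6, 261.7, 76.7]
ee_rot: [3.142, -0.001, 0.25]
contact_force: [-3.2, -3.9, 7.9]
finger_gap: 26.8
finger_force: 51.0
```

The foot is on the floor: z has stopped at 76.7 mm (foot about 12 mm) with about 8 N. I release and retreat.

Call:
send_rows([
  [[0,0,-0.001,0],[0,0,-0.001,0],[0,0,-0.001,0],[0,0,-0.001,0],[0,0,-0.001,0]],
], claw=0.4)

```text
clock: 14.22
tool_pos: [443.3, 261.8, 76.2]
ee_rot: [-3.142, 0.0, 0.25]
contact_force: [-0.2, -0.8, -0.5]
finger_gap: 59.8
finger_force: 0.0
```

Call:
send_rows([
  [[0,0,-0.01,0],[0,0,-0.03,0],[0,0,-0.06,0],[0,0,-0.1,0],[0,0,-0.13,0]],
])

```text
clock: 14.85
tool_pos: [443.8, 262.0, 210.2]
ee_rot: [-3.141, -0.004, 0.25]
contact_force: [0.3, 0.9, -0.9]
finger_gap: 59.7
finger_force: 0.0
```

Call:
send_rows([
  [[-0.03,0,0,0],[-0.06,0,0,0],[-0.06,0,0,0],[-0.06,0,0,0]],
])

```text
clock: 15.35
tool_pos: [385.8, 247.1, 207.5]
ee_rot: [-3.141, -0.002, 0.25]
contact_force: [-0.1, 0.5, 0.3]
finger_gap: 59.7
finger_force: 0.0
```

```bash
python3 - <<'E'
from h import *
im=shot("wrist","w5.png");print(env.sense()["tool_pos"],env.sense()["finger_gap"],env.sense()["clock"])
s=shot("scene","sc5.png")
W=np.hstack([im,cv2.resize(s[150:290,200:370],None,fx=1.4,fy=3)[:420]]);W=W[:, :800];cv2.imwrite('pics/fin.png',W)
E
```

```text
[385.84840785 247.08369249 207.10302422] 59.51181399481562 15.4
```

View pics/fin.png

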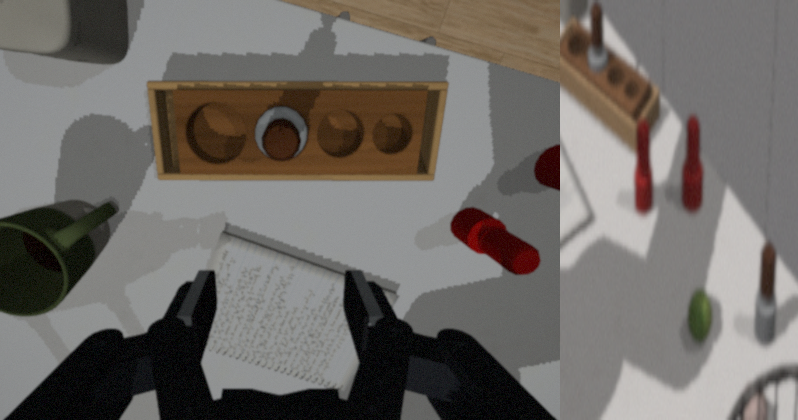

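The cutter stands upright in the 46 well, with its steel at (281,133) filling the mouth. Everything else is in place and the gripper is clear.

```bash
python3 -c "
from station import env
print(env.finish_job())"
```

```text
the job is handed in; nothing more can be done
None
```

The wide cutter is in the 46 mm well, upright, on its floor and released; it went in without touching the sides, the other objects were left alone, and I handed the job in at about 15 s (no verdict was returned).

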